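Gauge the inside depth of the frosted canister and lock the reading

ROBOT

A 6-joint arm with a two-finger parallel gripper is mounted at the origin on the work surface. World frame = base frame: x ahead of the robot, y to its left, z up, the work surface at z = 0. Lengths are in m, angles in rad, forces in N, time in s.
With the tool pointing down it reaches from about 0.35 to 1 m from the base axis. Payload 7.1 kg.
Tool frame: the origin (TCP) lies at the very end of the fingers, on their centre line; the grasp point (between the pads) lies 19 mm behind it; z points along the fingers, y is the line along which they close (so a half turn about z gives the same grasp; the last joint's range is limited). The gripper opens to 85 mm and grips with 20 to 120 N. Pads are 22 mm wide; open, the fingers measure 114 mm over their backs; the gripper's body (76 mm by 85 mm) begins 54 mm behind the grasp point. The pads swing forward as they close: fully open they stand 13 mm farther back than shut.
Start: joints at [1.215, 0.423, 1.63, -0, 1.089, -0.019], TCP at [0.207, 0.59, 0.231] pointing down, gripper open.
Joint ranges: [-3, 3], [-0.9, 2.11], [0.09, 2.58], [-1.31, 4.45], [0.11, 2.69], [-2.54, 2.54]. Speed limits (rad/s): [2.39, 2.39, 3.01, 3.14, 3.14, 3.14].

INTERFACE

Orientations are given as a unit quaternion [x, y, z, w].
In Python, from workcell import state, get_image, calibration, sign_off gives the robot as it stands. The module is installed in compiled form; this text tells all that it offers.
- The arm moves only by the tool play_rows, never from a script. Its argument "increments" is a list of rows, each an object with "grip": the closure, from 0 (fully open) to 1 (shut); "translation": the shift along the tool's x, y, z in cm, a list of three; "turn": the turn about the tool's z in degrees. A call has 1 to 12 rows; each row is the pose to reach, as a shift and turn from the pose commanded when the call began, along the tool's axes at that moment; what a row does not reach only later rows make up. A row lasts 1/8 s, in which the tool goes at most 62.5 mm and 10.7 degrees, less where a joint would pass 70% of its speed; a pose out of reach is approached as far as the arm can. A call with a gripper value outside its range is refused whole. The fingers move at their own pace and stop on an object; "force" is the grip in N (left out, the last holds). Time passes only in rows, so rows that repeat a pose let the fingers close. It gives the time, the measured TCP pose, the force, the opening and the grip force at its end, in the units of the state.
- state(): the state, without advancing time (a new reading comes with each control period).
- get_image(name): name is "scene" or "top" or "wrist"; returns (picture, depth): 400x640x3 uint8, red, green, blue; 400x640 float32, m along the optical axis (not along the pixel's ray), 0 where there is no reading.
- calibration(name): a dict with "fovy" (degrees; the focal length in pixels is half the picture's height over the tangent of half this angle, whatever the lens; pixels are square), "cx", "cy" (the principal point, pixels), "camera_from_world" (4x4, takes a point from world to camera coordinates); the wrist camera has in their place "T_tool_cam" (4x4, takes a point from camera to tool coordinates, whose origin is the TCP and whose axes are the flange's). Camera axes: x right, y down, z forward; pixel columns grow to the right and rows downward; lengths in m; the calibration is good to about 2 mm. A picture is of the moment at which its call begins: read the wrist's pose just before it. calibration takes no time and is no camera call.
- sign_off(): hands the job in; it is judged then, once.
The state is a dict: "t": time; "q": joint angles; "joint_velocities": joint speeds; "joint_torque": joint torques, N m; "tcp_pos": TCP position; "tool_rot": TCP orientation; "contact_force": force on the tool from outside, world axes, zero at the start; "wrist_torque": the same for the moment, N m; "width": opening from 0.0 (shut) to 1.0 (fully open); "grasp_force": force on a finger pad.
Only numpy, scipy, OpenCV 4.12 (cv2) and the standard library are available. Lean on these libraries where they do the work, as an engineer would, in place of code of your own. Each camera call takes 0.05 s, during which the arm holds its last target. There are 200 camera calls.

TASK

Find out how deep the open frosted canister is inside: set the depth gauge level across the middle of its mouth, with the slide unlocked lower the probe by its black knob until its sprung foot lightly presses on the bottom, then push the red lever down flat to lock the slide, and leave the gauge standing there with the foot still pressing on the bottom. Go gently: do not jam the probe hard against the bottom, do not drop or slam the gauge onto the glass, and leave the other things where they are.

Things in the scene. Friction and masses are not known exactly. Their poses are not given: they have to be found in the camera images.
- gauge: Loose depth gauge: aluminium bar 190 long (x) x 44 wide (y) x 12 mm thick, a dark sleeve 30 x 30 mm at its middle with its top 32 mm above the bar's underside; a probe slides up and down in the sleeve. Origin: centre of the bar's underside, which lies on the counter at first; z up, the lever on the +x half. About 0.46 kg in all. Lifted by the knob, it hangs from the slide's upper stop.
- probe: The gauge's sliding part: steel rod 10 mm thick with dark marks every 10 mm, knob on top, foot below. Travel 92 mm, fully raised at the start, when its origin is the gauge's origin; it sinks as the probe is lowered. Slide friction is about 3.5 N, the same with the lever up or down, so it stays where it is left.
- knob (a point): Centre of the black square knob on top of the probe, 24 x 24 mm and 28 mm tall, sides parallel to the bar's x and y; 138 mm above the bar's underside when the probe is fully raised.
- lever (a joint): Red lock lever, hinged across the bar 26 mm from its middle and 22 mm above its underside, pointing to the bar's +x end; 62 mm long, 24 wide, 6 thick. Angle in rad: 0 = raised (unlocked), 0.6 = down flat (locked, its top 25 mm above the bar's underside). Raised, its free end is about 57 mm above the bar's underside. Stiff (0.12 N m, 3 to 4 N near its end); stays where left.
- lever_pad (a point): Top face of the red lever, 12 mm short of its free end, midway across; it moves with the lever. With the lever down it is 76 mm from the middle of the bar. A straight downward push some 66 mm from the bar's middle meets the lever at every angle.
- canister: Open round canister of pale frosted glass, firmly fixed to the counter, 160 mm across and 110 mm tall, wall 6 mm (mouth 148 mm wide). Origin at the centre of its underside. Its flat inner bottom is of unknown thickness, different each time: it lies 50 to 82 mm below the rim.
- rim (a point): Centre of the canister's mouth at the height of the rim, 110 mm above the counter; z up.
- cap: Bystander, to be left alone: grey twist cap of the canister, 164 mm across, 36 mm tall; origin at its underside.
- bowls: Bystander, to be left alone: two nested ceramic prep bowls, 140 mm across, 64 mm tall; origin at its underside.
- spoon_rest: Bystander, to be left alone: stainless spoon rest, 182 mm long; origin at its underside.
- divider: Bystander, to be left alone: white plastic dough divider, 150 x 30 mm, 115 mm tall; origin at its underside.
- oil: Bystander, to be left alone: green oil bottle, 70 mm across, 220 mm tall; origin at its underside.
- cup: Bystander, to be left alone: terracotta mug, 80 mm across, 90 mm tall; origin at its underside.
- foot_tip (a point): Underside of the probe's brass foot, 18 mm wide; 2 mm above the bar's underside when the probe is fully raised. The foot is sprung: it gives 4 mm at 0.8 N per mm and is rigid after that; its spring alone cannot push the probe back up.
Not all that is in view belongs to the job. What is shaped like the gauge but purple is not meant.

How it is judged:
By the outcome, as a careful person would: the job done as asked, in the order asked, and still so for the second after the job is handed in, with the robot touching nothing.
It also fails if it takes over 72 s, if anything falls off the work surface, if the arm or the gripper's body presses on something with over 40 N, if the wrist force passes 120 N, or if a joint passes its speed limit or range.

## Working session

There is one attempt and no reset: what is moved stays moved. The work goes in short steps, Python scripts to look and compute and a tool call to move; the robot and the scene stay as the last step left them, time stands still between calls to the robot, and variables do not carry over. Pictures are saved under pics/ and viewed, at most 10 in all, crops included, and the job is handed in when it is done.

Besides the shell and the picture viewer there is one more tool, called after "Emit:" as a command line: name --argument value ..., lists and objects as JSON in quotes. play_rows: Moves the arm, as the interface text tells. Its arguments: {"type":"object","properties":{"increments":{"type":"array","items":{"type":"object","properties":{"grip":{"type":"number"},"translation":{"type":"array","items":{"type":"number"}},"turn":{"type":"number"}}}},"force":{"type":"number"}},"required":["increments"]}

```bash
mkdir -p pics; cat > h.py <<'E'
import numpy as np,cv2
from workcell import state,get_image,calibration,sign_off
from scipy.spatial.transform import Rotation as R
def K(c): return 200/np.tan(np.radians(c['fovy'])/2)
def cloud(name):
    s=state(); im,d=get_image(name); c=calibration(name); f=K(c)
    v,u=np.mgrid[0:400,0:640]
    P=np.stack([(u-c['cx'])/f*d,(v-c['cy'])/f*d,d],-1)
    if 'T_tool_cam' in c:
        T=np.eye(4);T[:3,:3]=R.from_quat(s['tool_rot']).as_matrix();T[:3,3]=s['tcp_pos'];M=T@c['T_tool_cam']
    else: M=np.linalg.inv(c['camera_from_world'])
    W=P@M[:3,:3].T+M[:3,3]; W[d==0]=np.nan
    return im,d,W,M
E
python3 - <<'E'
from h import *
s=state();print(s)
for n in('scene','top'):
    im,d,W,M=cloud(n);cv2.imwrite(f'pics/{n}.png',im[...,::-1]);np.save(f'{n}.npy',W);np.save(f'{n}im.npy',im);print(n,calibration(n),M[:3,3])
print(calibration('wrist'))
E
```

```text
{'t': 0.0, 'q': array([ 1.21499273e+00,  4.23869409e-01,  1.63070302e+00, -2.85150890e-05,
        1.08858416e+00, -1.89589195e-02]), 'joint_velocities': array([ 0.0005565 ,  0.00152815,  0.00154445,  0.00020741,  0.00029835,
       -0.00217265]), 'joint_torque': array([ 2.86466100e-03, -5.57408381e+01, -2.81744903e+01,  1.70560652e-04,
        7.48866383e-03, -3.48243316e-05]), 'tcp_pos': array([0.20633564, 0.58937356, 0.23052273]), 'tool_rot': array([ 1.67620639e-01,  9.85851261e-01, -7.70633532e-04, -1.33264869e-04]), 'contact_force': array([ 0.09111442,  0.69677528, -0.80784842]), 'wrist_torque': array([ 0.04193754, -0.04028189, -0.0549317 ]), 'grasp_force': 0.0, 'width': 0.9986395129043841}
scene {'fovy': 48.4244481028947, 'cx': 313.61480348186376, 'cy': 195.98850328160782, 'camera_from_world': array([[-0.8280902 ,  0.56053026, -0.00851186,  0.42871828],
       [ 0.42739723,  0.6214373 , -0.65661807, -0.1461366 ],
       [-0.36276471, -0.54737693, -0.75417522,  1.72767086],
       [ 0.        ,  0.        ,  0.        ,  1.        ]])} [1.0442138  0.79619234 1.21065981]
top {'fovy': 53.827327985679176, 'cx': 320.2334588106028, 'cy': 200.77983535945432, 'camera_from_world': array([[-0.01863429, -0.99944647, -0.02755921,  0.02076731],
       [-0.99279749,  0.02175893, -0.1178121 ,  0.5442779 ],
       [ 0.11834654,  0.02516537, -0.99265341,  1.24794001],
       [ 0.        ,  0.        ,  0.        ,  1.        ]])} [ 0.39305533 -0.02249196  1.30346677]
{'fovy': 60.330652348384085, 'cx': 317.5579252171445, 'cy': 204.65788778716023, 'T_tool_cam': array([[ 3.95750861e-04, -9.50531340e-01, -3.10628420e-01,
         7.90153714e-02],
       [ 9.99999800e-01,  5.29155221e-04, -3.45196489e-04,
        -2.00527303e-04],
       [ 4.92490732e-04, -3.10628221e-01,  9.50531360e-01,
        -1.41716725e-01],
       [ 0.00000000e+00,  0.00000000e+00,  0.00000000e+00,
         1.00000000e+00]])}
```

View pics/scene.png

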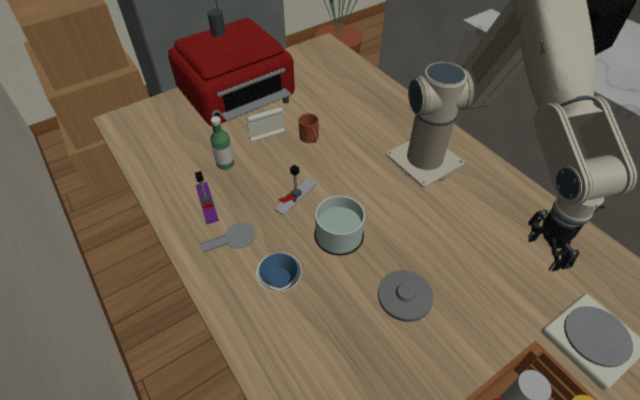

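View pics/top.png

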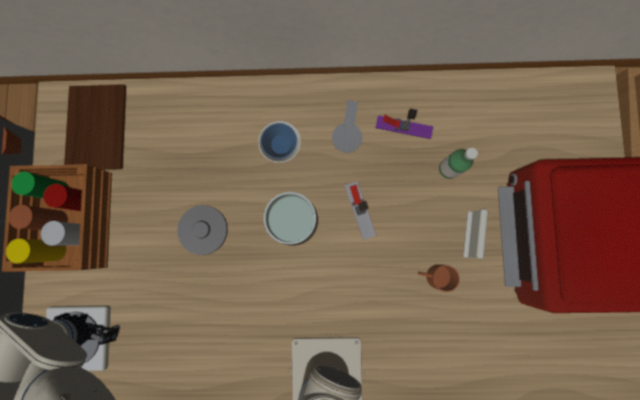

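Candidates: the silver gauge at top (360,210) / scene (296,195), and the purple one at top (405,127) / scene (207,200). The silver one fits, since the bar is aluminium and purple is excluded. The canister is at top (290,219), and the lever points to the far side (+x world). I'll confirm with a crop and measure.

```bash
python3 - <<'E'
from h import *
W=np.load('top.npy');im=np.load('topim.npy').astype(int)
Ws=np.load('scene.npy');ims=np.load('sceneim.npy').astype(int)
a=cv2.resize(im[165:255,255:390].astype('uint8'),None,fx=4,fy=4,interpolation=2)
b=cv2.resize(ims[150:230,255:355].astype('uint8'),None,fx=2.4,fy=2.4,interpolation=2)
c=np.zeros((560,540,3),'uint8');c[:360]=a;c[360:552,:240]=b;cv2.imwrite('pics/crop.png',c[...,::-1])
def box(W,xr,yr,zr): return (W[...,0]>xr[0])&(W[...,0]<xr[1])&(W[...,1]>yr[0])&(W[...,1]<yr[1])&(W[...,2]>zr[0])&(W[...,2]<zr[1])
print('gauge px',W[210,360],'can',W[219,290])
g=W[205,362]
for nm,w,i in(('top',W,im),('scene',Ws,ims)):
    xr=(g[0]-.15,g[0]+.15);yr=(g[1]-.06,g[1]+.06)
    m=box(w,xr,yr,(.005,.017));P=w[m]
    r=cv2.minAreaRect((P[:,:2]*1000).astype('float32'));print(nm,'bar',len(P),r,P[:,2].mean())
    m=box(w,xr,yr,(.115,.16));P=w[m];print('knob',len(P),P.mean(0) if len(P) else 0,P.min(0),P.max(0),np.median(P[P[:,2]>.14],0) if (P[:,2]>.14).any() else 0)
    red=(i[...,0]>120)&(i[...,1]<70)&(i[...,2]<70)&box(w,xr,yr,(0.0,.1));P=w[red];print('red',len(P),P.mean(0))
    cg=np.array([0.39,0.06])
    cm=W[219,290]
    m=box(w,(cm[0]-.12,cm[0]+.12),(cm[1]-.12,cm[1]+.12),(.1,.118));P=w[m];(x,y),rr=cv2.minEnclosingCircle((P[:,:2]*1000).astype('float32'));print('rim',len(P),x,y,rr,np.median(P[:,2]))
    m=box(w,(x/1e3-.04,x/1e3+.04),(y/1e3-.04,y/1e3+.04),(0.01,.1));print('bottom',np.median(w[m][:,2]) if m.any() else 0)
E
```

```text
gauge px [ 0.51107181 -0.11768622  0.03992093] can [0.48559552 0.10638302 0.05565156]
top bar 557 ((516.373779296875, -113.1864013671875), (117.25648498535156, 298.4559326171875), 88.81839752197266) 0.011145861588713914
knob 75 [ 0.51426795 -0.11928941  0.14952224] [ 0.50124081 -0.13301083  0.12428527] [ 0.52710559 -0.10572812  0.15592057] [ 0.51510185 -0.11882217  0.15166199]
red 112 [ 0.56242071 -0.10389709  0.03912596]
rim 346 487.4278564453125 102.2070083618164 79.48226928710938 0.10938081611220196
bottom 0.059640369919151004
scene bar 388 ((517.693115234375, -114.72444152832031), (280.49951171875, 114.20267486572266), 1.3761231899261475) 0.010124926756866213
knob 83 [ 0.51839185 -0.11413589  0.14259414] [ 0.50286163 -0.13003601  0.11986536] [ 0.53123181 -0.10308221  0.15678733] [ 0.51740414 -0.11512575  0.14929842]
red 38 [ 0.5664482  -0.09812142  0.04005356]
rim 363 489.090087890625 102.06742858886719 82.82920837402344 0.10684837933531632
bottom 0.058134830491517575
```

View pics/crop.png

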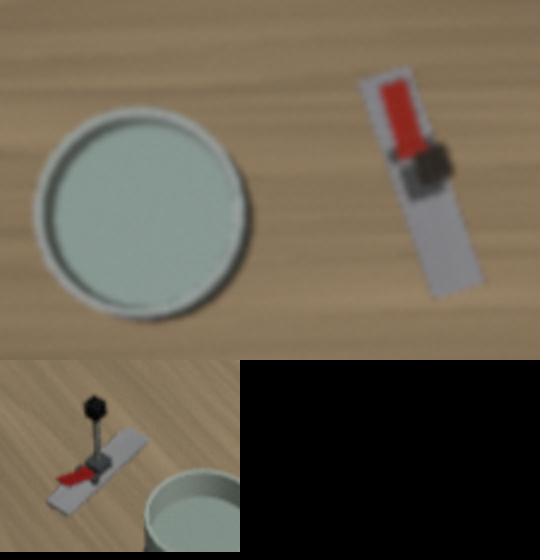

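The crop confirms it: silver bar, raised red lever toward crop (395,85), black knob at crop (433,163). Next I'll get the bar yaw and centre from rays through its corners, and the move numbers.

```bash
cat >> h.py <<'E'
def ray(name,u,v,z):
    c=calibration(name);M=np.linalg.inv(c['camera_from_world']);f=K(c)
    d=M[:3,:3]@np.array([(u-c['cx'])/f,(v-c['cy'])/f,1]);o=M[:3,3];return o+d*(z-o[2])/d[2]
def delta(x,y,z,ybar=None):
    s=state();Rm=R.from_quat(s['tool_rot']).as_matrix()
    t=Rm.T@(np.array([x,y,z])-s['tcp_pos'])*100
    yy=np.degrees(np.arctan2(Rm[1,1],Rm[0,1]))
    print('t',s['t'],'tcp',s['tcp_pos'].round(4),'F',s['contact_force'].round(2),'delta cm',t.round(2),'tool y ang',yy.round(2),'turn',None if ybar is None else -(((ybar-yy)+90)%180-90), 'tilt',Rm[:2,2].round(4))
E
python3 - <<'E'
from h import *
C=[ray('top',255+u/4-.4,165+v/4-.4,.012)[:2] for u,v in((360,78),(408,68),(485,282),(435,297))]
C=np.array(C);r=cv2.minAreaRect((C*1000).astype('float32'));print(C.round(3),C.mean(0),r)
e=(C[0]+C[1]-C[2]-C[3]);yaw=np.degrees(np.arctan2(e[1],e[0]));print('yaw',yaw)
print('knob top ray',ray('top',255+433/4-.4,165+163/4-.4,.145))
# refine: grey pixels mask of bar
im=np.load('topim.npy').astype(int);sub=im[175:245,335:385]
m=((sub.max(2)-sub.min(2))<25)&(sub.mean(2)>90)
n,l,st,ce=cv2.connectedComponentsWithStats(m.astype('uint8'));k=1+np.argmax(st[1:,4]);v,u=np.where(l==k)
P=np.array([ray('top',a+335,b+175,.012)[:2] for a,b in zip(u,v)]);print(len(P),cv2.minAreaRect((P*1000).astype('float32')))
delta(*C.mean(0),.22,yaw+90)
E
```

```text
[[ 0.601 -0.072]
 [ 0.608 -0.111]
 [ 0.431 -0.169]
 [ 0.419 -0.128]] [ 0.5147499 -0.1198778] ((515.7266235351562, -120.14237976074219), (191.47744750976562, 42.495933532714844), 17.202486038208008)
yaw 17.53171545160063
knob top ray [ 0.51484497 -0.1185729   0.145     ]
545 ((514.8154296875, -118.86268615722656), (190.439697265625, 46.6976318359375), 17.757177352905273)
t 0.1 tcp [0.2064 0.5894 0.2306] F [-0.58  0.81 -0.1 ] delta cm [-52.55 -56.75   1.14] tool y ang 70.7 turn -36.830724566809295 tilt [-0.0005 -0.0013]
```

Emit:
play_rows --increments '[{"grip": 0, "translation": [-4.4, -4.7, 0], "turn": -4}, {"grip": 0, "translation": [-8.8, -9.4, 0], "turn": -8}, {"grip": 0, "translation": [-13.2, -14.2, 0], "turn": -12}, {"grip": 0, "translation": [-17.5, -18.9, 0], "turn": -16}, {"grip": 0, "translation": [-21.9, -23.6, 0], "turn": -20}, {"grip": 0, "translation": [-26.3, -28.4, 0], "turn": -24}, {"grip": 0, "translation": [-30.7, -33.1, 0], "turn": -28}, {"grip": 0, "translation": [-35, -37.8, 0], "turn": -32}, {"grip": 0, "translation": [-39.4, -42.5, 0], "turn": -36.9}, {"grip": 0, "translation": [-43.8, -47.3, 0], "turn": -36.9}, {"grip": 0, "translation": [-48.2, -52, 0], "turn": -36.9}, {"grip": 0, "translation": [-52.5, -56.7, 0], "turn": -36.9}]'

```text
t: 1.6
tcp_pos: [0.506, -0.1, 0.2312]
tool_rot: [-0.153, 0.988, 0.0, -0.0]
contact_force: [0.7, 0.5, 0.3]
width: 0.997
grasp_force: 0.0
```

Emit:
play_rows --increments '[{"grip": 0.3, "translation": [0, 0, 0], "turn": 0}, {"grip": 0.3, "translation": [0, 0, 0], "turn": 0}]'

```text
t: 1.85
tcp_pos: [0.5049, -0.0977, 0.2308]
tool_rot: [-0.153, 0.988, 0.0, -0.001]
contact_force: [0.1, -0.0, -0.0]
width: 0.701
grasp_force: 0.0
```

```bash
python3 - <<'E'
from h import *
delta(.515,-.119,.119,107.6)
im,d,W,M=cloud('wrist');cv2.imwrite('pics/w1.png',im[...,::-1])
m=(W[...,2]>.143)&(W[...,2]<.162)&(im.max(2)<90)&(abs(W[...,0]-.515)<.03)&(abs(W[...,1]+.119)<.03)
P=W[m];print(len(P),np.nanmedian(P,0)if len(P) else 0)
if len(P): print(cv2.minAreaRect((P[:,:2]*1000).astype('float32')))
m=(W[...,2]>.009)&(W[...,2]<.016);print(cv2.minAreaRect((W[m][:,:2]*1000).astype('float32')))
E
```

```text
t 1.85 tcp [ 0.5049 -0.0977  0.2308] F [ 0.06 -0.04 -0.01] delta cm [-0.34 -2.35 11.17] tool y ang 107.55 turn -0.052251029771994695 tilt [-0.0015  0.0006]
1192 [ 0.51318918 -0.12034818  0.15086857]
((514.6114501953125, -120.20589447021484), (23.60158920288086, 23.42387580871582), 16.7281551361084)
((614.8236694335938, -137.707275390625), (380.1719970703125, 559.9608764648438), 11.311981201171875)
```

View pics/w1.png

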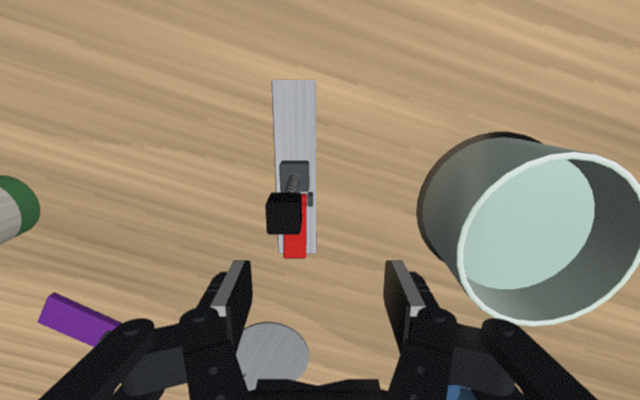

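The wrist view shows the knob at (284,213), with the bar upright in the picture, so the yaw is right. The knob's measured position agrees within 1–2 mm. I'll move over it, go down and grip.

Emit:
play_rows --increments '[{"grip": 0.3, "translation": [-0.25, -2.4, 0], "turn": 0}, {"grip": 0.3, "translation": [-0.25, -2.4, 1], "turn": 0}, {"grip": 0.3, "translation": [-0.25, -2.4, 4], "turn": 0}, {"grip": 0.3, "translation": [-0.25, -2.4, 7], "turn": 0}, {"grip": 0.3, "translation": [-0.25, -2.4, 9.5], "turn": 0}, {"grip": 0.3, "translation": [-0.25, -2.4, 11.1], "turn": 0}, {"grip": 0.3, "translation": [-0.25, -2.4, 11.1], "turn": 0}, {"grip": 0.5, "translation": [-0.25, -2.4, 11.1], "turn": 0}, {"grip": 0.6, "translation": [-0.25, -2.4, 11.1], "turn": 0}, {"grip": 0.7, "translation": [-0.25, -2.4, 11.1], "turn": 0}, {"grip": 0.8, "translation": [-0.25, -2.4, 11.1], "turn": 0}, {"grip": 1, "translation": [-0.25, -2.4, 11.1], "turn": 0}]' --force 50

```text
t: 3.4
tcp_pos: [0.5156, -0.12, 0.1207]
tool_rot: [-0.153, 0.988, -0.0, 0.0]
contact_force: [-0.4, 3.1, 2.8]
width: 0.272
grasp_force: 51.6
```

Emit:
play_rows --increments '[{"grip": 1, "translation": [0, 0, 0], "turn": 0}, {"grip": 1, "translation": [0, 0, -0.3], "turn": 0}, {"grip": 1, "translation": [0, 0, -0.8], "turn": 0}, {"grip": 1, "translation": [0, 0, -1.5], "turn": 0}, {"grip": 1, "translation": [0, 0, -2], "turn": 0}, {"grip": 1, "translation": [0, 0, -2], "turn": 0}, {"grip": 1, "translation": [0, 0, -2], "turn": 0}]'

```text
t: 4.28
tcp_pos: [0.5152, -0.12, 0.1403]
tool_rot: [-0.153, 0.988, 0.0, -0.0]
contact_force: [-0.2, -0.0, -4.8]
width: 0.273
grasp_force: 50.6
```

```bash
python3 - <<'E'
from h import *
delta(.515,-.119,.26,107.6);s=state();print(s['contact_force'],s['wrist_torque'],s['width'])
im,d,W,M=cloud('scene')
b=cv2.resize(im[140:240,240:370],None,fx=4,fy=4,interpolation=2);cv2.imwrite('pics/s2.png',b[...,::-1])
E
```

```text
t 4.275 tcp [ 0.5152 -0.12    0.1403] F [-0.21 -0.02 -4.79] delta cm [-1.000e-02  1.000e-01 -1.197e+01] tool y ang 107.6 turn 0.0036254731141411867 tilt [-0.0001  0.    ]
[-0.21386013 -0.0181254  -4.78608609] [ 0.00167993  0.00811139 -0.00973163] 0.27317294659182195
```

View pics/s2.png

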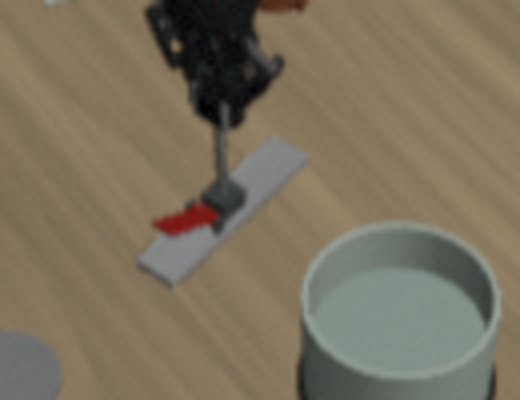

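The scene crop shows the gauge hanging level from the knob, with 4.8 N on the wrist. I'll lift it and recheck the rim from the wrist camera.

Emit:
play_rows --increments '[{"grip": 1, "translation": [0, 0, -1], "turn": 0}, {"grip": 1, "translation": [0, 0, -3], "turn": 0}, {"grip": 1, "translation": [0, 0, -6], "turn": 0}, {"grip": 1, "translation": [0, 0, -9], "turn": 0}, {"grip": 1, "translation": [0, 0, -11], "turn": 0}, {"grip": 1, "translation": [0, 0, -12.5], "turn": 0}, {"grip": 1, "translation": [0, 0, -13], "turn": 0}, {"grip": 1, "translation": [0, 0, -13], "turn": 0}, {"grip": 1, "translation": [0, 0, -13], "turn": 0}]'

```text
t: 5.45
tcp_pos: [0.5148, -0.1198, 0.2694]
tool_rot: [-0.153, 0.988, 0.0, -0.001]
contact_force: [-0.5, -0.1, -4.5]
width: 0.272
grasp_force: 50.7
```

```bash
python3 - <<'E'
from h import *
def fit(W,z0=.106,z1=.115):
    m=(W[...,2]>z0)&(W[...,2]<z1)&(np.hypot(W[...,0]-.488,W[...,1]-.102)<.1);P=W[m][:,:2]
    for _ in range(3):
        A=np.c_[2*P,np.ones(len(P))];s=np.linalg.lstsq(A,(P**2).sum(1),rcond=None)[0];r=np.sqrt(s[2]+s[:2]@s[:2]);e=np.hypot(*(P-s[:2]).T)-r;P=P[abs(e)<.006]
    return s[:2],r,len(P)
im,d,W,M=cloud('wrist');cv2.imwrite('pics/w2.png',im[...,::-1])
print('wrist',fit(W))
for n in('top','scene'): print(n,fit(np.load(n+'.npy')))
for n,w in(('wrist',W),('top',np.load('top.npy')),('scene',np.load('scene.npy'))):
    m=(np.hypot(w[...,0]-.488,w[...,1]-.102)<.05)&(w[...,2]>.01)&(w[...,2]<.1);print(n,m.sum(),np.median(w[m][:,2]) if m.any() else None)
# hanging bar
m=(W[...,2]>.13)&(W[...,2]<.19)&(np.hypot(W[...,0]-.515,W[...,1]+.12)<.12)&((im.max(2).astype(int)-im.min(2))<25)&(im.mean(2)>110);P=W[m];print('bar',len(P),np.linalg.svd(P-P.mean(0),full_matrices=False)[2][2],np.median(P[:,2]),cv2.minAreaRect((P[:,:2]*1000).astype('float32')))
delta(.488,.1022,.262,107.6)
E
```

```text
wrist (array([0.48684782, 0.10107497]), np.float64(0.07639688624429672), 3453)
top (array([0.48736551, 0.10214022]), np.float64(0.07647137153421328), 299)
scene (array([0.48847221, 0.10499233]), np.float64(0.07655990609191018), 224)
wrist 6120 0.05848716502470819
top 774 0.05963113417074861
scene 518 0.058229163428273334
bar 7834 [-3.00914352e-04 -3.66604710e-03  9.99993235e-01] 0.15946791693094017 ((490.57855224609375, -127.60011291503906), (139.95114135742188, 43.78523254394531), 17.512596130371094)
t 5.5 tcp [ 0.5148 -0.1199  0.2694] F [ 0.08  0.59 -5.78] delta cm [-4.17 21.98  0.75] tool y ang 107.6 turn 0.0027733832105809597 tilt [-0.0018  0.0004]
```

View pics/w2.png

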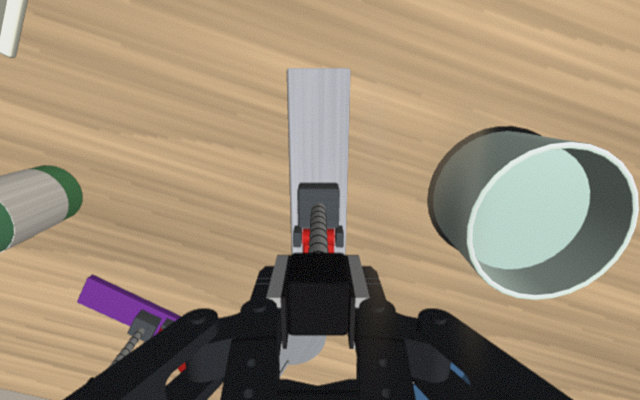

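The wrist view shows the bar level (cols 287–350, normal tilt 0.004 rad). The rim centre is (0.487, 0.102), and the floor looks to be about 51 mm deep. I'll carry the gauge over.

Emit:
play_rows --increments '[{"grip": 1, "translation": [-0.2, 1, 0], "turn": 0}, {"grip": 1, "translation": [-0.6, 3.2, 0], "turn": 0}, {"grip": 1, "translation": [-1.1, 6, 0], "turn": 0}, {"grip": 1, "translation": [-1.7, 9, 0], "turn": 0}, {"grip": 1, "translation": [-2.3, 12, 0], "turn": 0}, {"grip": 1, "translation": [-2.8, 15, 0], "turn": 0}, {"grip": 1, "translation": [-3.4, 18, 0], "turn": 0}, {"grip": 1, "translation": [-3.8, 20.5, 0], "turn": 0}, {"grip": 1, "translation": [-4.1, 21.7, 0], "turn": 0}, {"grip": 1, "translation": [-4.1, 22, 0], "turn": 0}, {"grip": 1, "translation": [-4.1, 22, 0], "turn": 0}, {"grip": 1, "translation": [-4.1, 22, 0], "turn": 0}]'

```text
t: 7.0
tcp_pos: [0.4879, 0.1014, 0.2703]
tool_rot: [-0.153, 0.988, -0.0, -0.0]
contact_force: [0.6, 0.1, -5.1]
width: 0.273
grasp_force: 50.6
```

Emit:
play_rows --increments '[{"grip": 1, "translation": [0, 0, 0.5], "turn": 0}, {"grip": 1, "translation": [0, 0, 1.3], "turn": 0}, {"grip": 1, "translation": [0, 0, 2.1], "turn": 0}, {"grip": 1, "translation": [0, 0, 2.7], "turn": 0}, {"grip": 1, "translation": [0, 0, 3.0], "turn": 0}, {"grip": 1, "translation": [0, 0, 3.0], "turn": 0}, {"grip": 1, "translation": [0, 0, 3.0], "turn": 0}, {"grip": 1, "translation": [0, 0, 3.0], "turn": 0}]'

```text
t: 8.0
tcp_pos: [0.488, 0.1021, 0.2406]
tool_rot: [-0.153, 0.988, -0.0, 0.0]
contact_force: [-1.1, 0.1, -5.0]
width: 0.27
grasp_force: 50.6
```

```bash
python3 - <<'E'
from h import *
delta(.4873,.102,.23,107.6)
for n in('top','scene'):
    im,d,W,M=cloud(n);print(n,W.shape)
    if n=='top':a=cv2.resize(im[160:270,230:350],None,fx=4,fy=4,interpolation=2)
    else: b=cv2.resize(im[150:260,280:400],None,fx=4,fy=4,interpolation=2)
cv2.imwrite('pics/s3.png',cv2.resize(np.hstack([a,b]),(800,366))[...,::-1])
E
```

```text
t 8.0 tcp [0.488  0.1021 0.2406] F [-1.12  0.08 -4.98] delta cm [0.07 0.01 1.06] tool y ang 107.6 turn 0.0017023092483867686 tilt [0.0006 0.0001]
top (400, 640, 3)
scene (400, 640, 3)
```

View pics/s3.png

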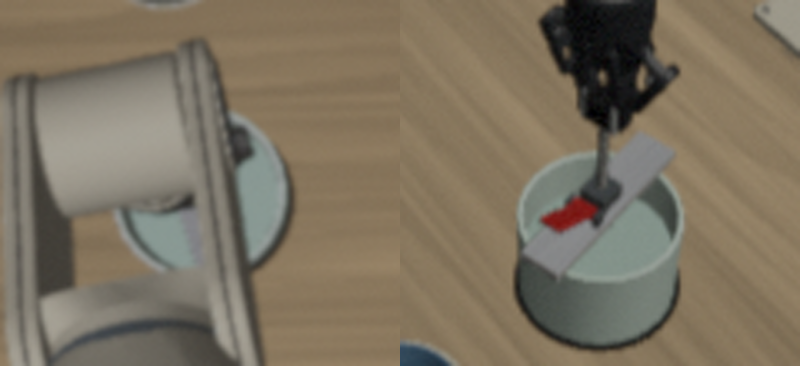

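The right half shows the bar across the mouth, just above the rim and centred. I'll lower it slowly onto the rim.

Emit:
play_rows --increments '[{"grip": 1, "translation": [0.07, 0, 0.2], "turn": 0}, {"grip": 1, "translation": [0.07, 0, 0.35], "turn": 0}, {"grip": 1, "translation": [0.07, 0, 0.45], "turn": 0}, {"grip": 1, "translation": [0.07, 0, 0.55], "turn": 0}, {"grip": 1, "translation": [0.07, 0, 0.65], "turn": 0}, {"grip": 1, "translation": [0.07, 0, 0.7], "turn": 0}, {"grip": 1, "translation": [0.07, 0, 0.75], "turn": 0}, {"grip": 1, "translation": [0.07, 0, 0.8], "turn": 0}, {"grip": 1, "translation": [0.07, 0, 0.85], "turn": 0}, {"grip": 1, "translation": [0.07, 0, 0.9], "turn": 0}]'

```text
t: 9.35
tcp_pos: [0.4872, 0.1019, 0.2313]
tool_rot: [-0.153, 0.988, -0.0, -0.0]
contact_force: [-0.4, 0.8, -4.8]
width: 0.271
grasp_force: 50.6
```

Emit:
play_rows --increments '[{"grip": 1, "translation": [0, 0, 0.05], "turn": 0}, {"grip": 1, "translation": [0, 0, 0.1], "turn": 0}, {"grip": 1, "translation": [0, 0, 0.15], "turn": 0}, {"grip": 1, "translation": [0, 0, 0.2], "turn": 0}, {"grip": 1, "translation": [0, 0, 0.25], "turn": 0}, {"grip": 1, "translation": [0, 0, 0.3], "turn": 0}, {"grip": 1, "translation": [0, 0, 0.35], "turn": 0}, {"grip": 1, "translation": [0, 0, 0.4], "turn": 0}, {"grip": 1, "translation": [0, 0, 0.4], "turn": 0}]'

```text
t: 10.48
tcp_pos: [0.4871, 0.1019, 0.2272]
tool_rot: [-0.153, 0.988, 0.0, -0.0]
contact_force: [-2.4, -1.0, 1.9]
width: 0.272
grasp_force: 51.5
```

Rim contact shows: Fz went from −4.8 to +1.9, so the slide is now moving. I'll lower the probe to just short of the expected floor.

Emit:
play_rows --increments '[{"grip": 1, "translation": [0, 0, 0.3], "turn": 0}, {"grip": 1, "translation": [0, 0, 0.7], "turn": 0}, {"grip": 1, "translation": [0, 0, 1.1], "turn": 0}, {"grip": 1, "translation": [0, 0, 1.5], "turn": 0}, {"grip": 1, "translation": [0, 0, 1.9], "turn": 0}, {"grip": 1, "translation": [0, 0, 2.3], "turn": 0}, {"grip": 1, "translation": [0, 0, 2.7], "turn": 0}, {"grip": 1, "translation": [0, 0, 3.1], "turn": 0}, {"grip": 1, "translation": [0, 0, 3.5], "turn": 0}, {"grip": 1, "translation": [0, 0, 3.8], "turn": 0}, {"grip": 1, "translation": [0, 0, 4.1], "turn": 0}, {"grip": 1, "translation": [0, 0, 4.2], "turn": 0}]'

```text
t: 11.98
tcp_pos: [0.4872, 0.1019, 0.1852]
tool_rot: [-0.153, 0.988, 0.0, 0.0]
contact_force: [-2.5, 1.3, 2.6]
width: 0.265
grasp_force: 51.6
```

Emit:
play_rows --increments '[{"grip": 1, "translation": [0, 0, 0.05], "turn": 0}, {"grip": 1, "translation": [0, 0, 0.1], "turn": 0}]'

```text
t: 12.22
tcp_pos: [0.4872, 0.1019, 0.1844]
tool_rot: [-0.153, 0.988, 0.0, 0.0]
contact_force: [-1.7, 1.2, 2.2]
width: 0.27
grasp_force: 51.6
```

```bash
python3 - <<'E'
from h import *
F=[]
for i in range(5):
    get_image('wrist');F.append(state()['contact_force'][2].round(2))
print(F,state()['tcp_pos'],state()['contact_force'])
im,d,W,M=cloud('scene');b=cv2.resize(im[150:260,280:400],None,fx=4,fy=4,interpolation=2);cv2.imwrite('pics/s4.png',b[...,::-1])
E
```

```text
[np.float64(1.22), np.float64(0.88), np.float64(1.89), np.float64(1.58), np.float64(1.89)] [0.48724124 0.10193552 0.18433618] [-1.67652123  1.62620129  1.88793416]
```

View pics/s4.png

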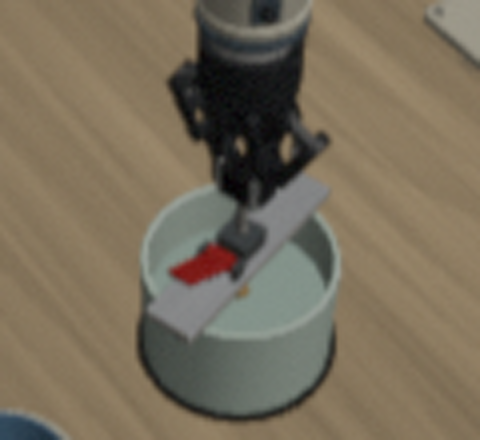

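The bar sits on the rim and the brass foot is visible inside at (243,290). I'll creep down in 1 mm steps, watching Fz.

Emit:
play_rows --increments '[{"grip": 1, "translation": [0, 0, 0.05], "turn": 0}, {"grip": 1, "translation": [0, 0, 0.1], "turn": 0}]'

```text
t: 12.78
tcp_pos: [0.4872, 0.1019, 0.1834]
tool_rot: [-0.153, 0.988, 0.0, 0.0]
contact_force: [-1.2, 2.1, 1.9]
width: 0.269
grasp_force: 51.6
```

Emit:
play_rows --increments '[{"grip": 1, "translation": [0, 0, 0.05], "turn": 0}, {"grip": 1, "translation": [0, 0, 0.1], "turn": 0}]'

```text
t: 13.02
tcp_pos: [0.4872, 0.1019, 0.1823]
tool_rot: [-0.153, 0.988, 0.0, 0.0]
contact_force: [-1.3, 2.1, 3.0]
width: 0.269
grasp_force: 51.6
```

Emit:
play_rows --increments '[{"grip": 1, "translation": [0, 0, 0.05], "turn": 0}, {"grip": 1, "translation": [0, 0, 0.1], "turn": 0}]'

```text
t: 13.28
tcp_pos: [0.4872, 0.1019, 0.1813]
tool_rot: [-0.153, 0.988, 0.0, 0.0]
contact_force: [-1.9, 1.2, 1.9]
width: 0.272
grasp_force: 51.6
```

Emit:
play_rows --increments '[{"grip": 1, "translation": [0, 0, 0.05], "turn": 0}, {"grip": 1, "translation": [0, 0, 0.1], "turn": 0}]'

```text
t: 13.52
tcp_pos: [0.4872, 0.1019, 0.1803]
tool_rot: [-0.153, 0.988, 0.0, 0.0]
contact_force: [-1.1, 2.9, 1.6]
width: 0.273
grasp_force: 51.6
```

Emit:
play_rows --increments '[{"grip": 1, "translation": [0, 0, 0.05], "turn": 0}, {"grip": 1, "translation": [0, 0, 0.1], "turn": 0}]'

```text
t: 13.78
tcp_pos: [0.4872, 0.1019, 0.1793]
tool_rot: [-0.153, 0.988, 0.0, 0.0]
contact_force: [-1.2, 1.1, 2.0]
width: 0.275
grasp_force: 51.6
```

Emit:
play_rows --increments '[{"grip": 1, "translation": [0, 0, 0.05], "turn": 0}, {"grip": 1, "translation": [0, 0, 0.1], "turn": 0}]'

```text
t: 14.02
tcp_pos: [0.4872, 0.1019, 0.1783]
tool_rot: [-0.153, 0.988, -0.0, 0.0]
contact_force: [-1.9, 2.4, 2.9]
width: 0.275
grasp_force: 51.6
```

Emit:
play_rows --increments '[{"grip": 1, "translation": [0, 0, 0.05], "turn": 0}, {"grip": 1, "translation": [0, 0, 0.1], "turn": 0}]'

```text
t: 14.28
tcp_pos: [0.4872, 0.1019, 0.1774]
tool_rot: [-0.153, 0.988, 0.0, 0.0]
contact_force: [-1.4, 2.2, 3.2]
width: 0.273
grasp_force: 51.7
```

Emit:
play_rows --increments '[{"grip": 1, "translation": [0, 0, 0.03], "turn": 0}, {"grip": 1, "translation": [0, 0, 0.05], "turn": 0}]'

```text
t: 14.52
tcp_pos: [0.4872, 0.1019, 0.1769]
tool_rot: [-0.153, 0.988, 0.0, 0.0]
contact_force: [-1.9, 1.5, 4.4]
width: 0.274
grasp_force: 51.8
```

```bash
python3 - <<'E'
from h import *
F=[]
for i in range(10):
    F.append(state()['contact_force'][2]);get_image('wrist')
print(np.round(F,2),np.mean(F),state()['tcp_pos'])
E
```

```text
[4.43 3.65 4.46 4.17 2.21 3.81 4.2  4.38 4.98 3.62] 3.9913698315466255 [0.48721698 0.10188518 0.17686078]
```

Fz has risen by about 2 N, so the spring is compressed roughly 2–3 mm. Contact came near TCP z 0.179, which matches the camera depth. I'll release gently, rise, and move above the lever.

Emit:
play_rows --increments '[{"grip": 0.68, "translation": [0, 0, 0], "turn": 0}, {"grip": 0.6, "translation": [0, 0, 0], "turn": 0}, {"grip": 0.5, "translation": [0, 0, 0], "turn": 0}, {"grip": 0.35, "translation": [0, 0, 0], "turn": 0}, {"grip": 0.3, "translation": [0, 0, 0], "turn": 0}, {"grip": 0.3, "translation": [0, 0, 0], "turn": 0}, {"grip": 0.3, "translation": [0, 0, -1], "turn": 0}, {"grip": 0.3, "translation": [0, 0, -3], "turn": 0}, {"grip": 0.3, "translation": [0, 0, -6], "turn": 0}, {"grip": 0.3, "translation": [0, 0, -8], "turn": 0}, {"grip": 0.3, "translation": [0, 0, -9], "turn": 0}, {"grip": 0.3, "translation": [0, 0, -9], "turn": 0}]'

```text
t: 16.52
tcp_pos: [0.4875, 0.1019, 0.2675]
tool_rot: [-0.153, 0.988, 0.0, 0.001]
contact_force: [0.4, -0.6, -0.8]
width: 0.7
grasp_force: 0.0
```

```bash
python3 - <<'E'
from h import *
im,d,W,M=cloud('wrist');cv2.imwrite('pics/w5.png',im[...,::-1])
hs=np.hypot(W[...,0]-.487,W[...,1]-.102)
m=(hs<.03)&(W[...,2]>.18)&(W[...,2]<.23)&(im.max(2)<90);P=W[m];print('knob',len(P),np.median(P,0) if len(P) else 0, cv2.minAreaRect((P[:,:2]*1000).astype('float32')) if len(P) else 0)
i=im.astype(int);m=(i[...,0]>110)&(i[...,1]<60)&(hs<.1)&(W[...,2]>.1);P=W[m];print('lever',len(P),P.mean(0),P[:,2].max(),cv2.minAreaRect((P[:,:2]*1000).astype('float32')))
m=(hs<.12)&(W[...,2]>.117)&(W[...,2]<.128)&(i.max(2)-i.min(2)<20)&(i.mean(2)>110);P=W[m];print('bar',np.median(P[:,2]),cv2.minAreaRect((P[:,:2]*1000).astype('float32')))
a=np.radians(17.6);delta(.487+.066*np.cos(a),.102+.066*np.sin(a),.18,107.6)
E
```

```text
knob 1681 [0.48260937 0.10029884 0.20646755] ((486.4018859863281, 101.1032943725586), (23.848886489868164, 23.957565307617188), 16.763778686523438)
lever 1450 [0.54337249 0.1193821  0.15294225] 0.16422411194213066 ((543.5895385742188, 119.34891510009766), (39.840065002441406, 22.05107879638672), 17.35880470275879)
bar 0.12106444162643859 ((486.53546142578125, 101.20426940917969), (187.84085083007812, 44.09722900390625), 17.584415435791016)
t 16.575 tcp [0.487  0.1019 0.2667] F [ 0.06  0.2  -0.5 ] delta cm [-6.6   0.01  8.67] tool y ang 107.61 turn 0.005618766546106713 tilt [ 0. -0.]
```

View pics/w5.png

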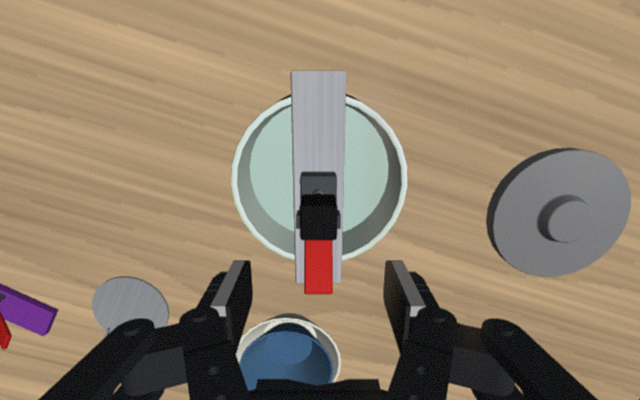

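The wrist view shows the bar across the middle of the mouth and level, with its centre within 1 mm of the rim centre. The lever, at (318,265), is still up. Next is the push at 66 mm.

Emit:
play_rows --increments '[{"grip": 1, "translation": [-1.5, 0, 0], "turn": 0}, {"grip": 1, "translation": [-3.5, 0, 0], "turn": 0}, {"grip": 1, "translation": [-5.5, 0, 0], "turn": 0}, {"grip": 1, "translation": [-6.6, 0, 0], "turn": 0}, {"grip": 1, "translation": [-6.6, 0, 0], "turn": 0}, {"grip": 1, "translation": [-6.6, 0, 0], "turn": 0}, {"grip": 1, "translation": [-6.6, 0, 2], "turn": 0}, {"grip": 1, "translation": [-6.6, 0, 5], "turn": 0}, {"grip": 1, "translation": [-6.6, 0, 7.5], "turn": 0}, {"grip": 1, "translation": [-6.6, 0, 8.9], "turn": 0}, {"grip": 1, "translation": [-6.6, 0, 9.2], "turn": 0}, {"grip": 1, "translation": [-6.6, 0, 9.2], "turn": 0}]' --force 30

```text
t: 18.08
tcp_pos: [0.5504, 0.1219, 0.1754]
tool_rot: [-0.153, 0.988, 0.0, 0.0]
contact_force: [-0.3, -0.0, 0.0]
width: 0.0
grasp_force: 0.0
```

Emit:
play_rows --increments '[{"grip": 1, "translation": [0, 0, 0.25], "turn": 0}, {"grip": 1, "translation": [0, 0, 0.5], "turn": 0}, {"grip": 1, "translation": [0, 0, 0.75], "turn": 0}, {"grip": 1, "translation": [0, 0, 1.0], "turn": 0}, {"grip": 1, "translation": [0, 0, 1.25], "turn": 0}, {"grip": 1, "translation": [0, 0, 1.5], "turn": 0}, {"grip": 1, "translation": [0, 0, 1.75], "turn": 0}, {"grip": 1, "translation": [0, 0, 2], "turn": 0}, {"grip": 1, "translation": [0, 0, 2.25], "turn": 0}, {"grip": 1, "translation": [0, 0, 2.5], "turn": 0}, {"grip": 1, "translation": [0, 0, 2.75], "turn": 0}, {"grip": 1, "translation": [0, 0, 3.0], "turn": 0}]'

```text
t: 19.58
tcp_pos: [0.5502, 0.1219, 0.1447]
tool_rot: [-0.153, 0.988, 0.0, 0.0]
contact_force: [1.9, 1.9, 3.1]
width: 0.002
grasp_force: 1.3
```

Emit:
play_rows --increments '[{"grip": 1, "translation": [0, 0, 0.15], "turn": 0}, {"grip": 1, "translation": [0, 0, 0.3], "turn": 0}, {"grip": 1, "translation": [0, 0, 0.45], "turn": 0}, {"grip": 1, "translation": [0, 0, 0.6], "turn": 0}, {"grip": 1, "translation": [0, 0, 0.7], "turn": 0}, {"grip": 1, "translation": [0, 0, 0.8], "turn": 0}, {"grip": 1, "translation": [0, 0, 0.85], "turn": 0}]'

```text
t: 20.45
tcp_pos: [0.5501, 0.1218, 0.1362]
tool_rot: [-0.153, 0.988, -0.0, -0.0]
contact_force: [1.9, 1.4, 2.3]
width: -0.001
grasp_force: 1.3
```

Emit:
play_rows --increments '[{"grip": 1, "translation": [0, 0, 0.04], "turn": 0}, {"grip": 1, "translation": [0, 0, 0.07], "turn": 0}]'

```text
t: 20.7
tcp_pos: [0.5501, 0.1219, 0.1356]
tool_rot: [-0.153, 0.988, -0.0, 0.0]
contact_force: [2.1, 1.3, 2.6]
width: 0.003
grasp_force: 1.3
```

Emit:
play_rows --increments '[{"grip": 1, "translation": [0, 0, 0.03], "turn": 0}, {"grip": 1, "translation": [0, 0, 0.05], "turn": 0}]'

```text
t: 20.95
tcp_pos: [0.5501, 0.1218, 0.1352]
tool_rot: [-0.153, 0.988, -0.0, 0.0]
contact_force: [1.2, 1.2, 3.4]
width: -0.004
grasp_force: 1.5
```

Emit:
play_rows --increments '[{"grip": 1, "translation": [0, 0, 0.03], "turn": 0}, {"grip": 1, "translation": [0, 0, 0.04], "turn": 0}]'

```text
t: 21.2
tcp_pos: [0.5502, 0.1219, 0.135]
tool_rot: [-0.153, 0.988, 0.0, 0.0]
contact_force: [0.3, 0.8, 5.4]
width: -0.001
grasp_force: 3.0
```

Emit:
play_rows --increments '[{"grip": 1, "translation": [0, 0, 0.03], "turn": 0}, {"grip": 1, "translation": [0, 0, 0.04], "turn": 0}]'

```text
t: 21.45
tcp_pos: [0.5502, 0.1219, 0.1349]
tool_rot: [-0.153, 0.988, -0.0, 0.0]
contact_force: [0.5, 0.8, 8.9]
width: 0.003
grasp_force: 4.3
```

The TCP has stopped at z 0.135, the flat height, with force climbing to 8.9 N, so the lever is at its stop. I'll retreat upward, clear of everything, and check.

Emit:
play_rows --increments '[{"grip": 1, "translation": [0, 0, -0.3], "turn": 0}, {"grip": 1, "translation": [0, 0, -1.5], "turn": 0}, {"grip": 1, "translation": [0, 0, -4], "turn": 0}, {"grip": 1, "translation": [0, 0, -8], "turn": 0}, {"grip": 1, "translation": [0, 0, -12], "turn": 0}, {"grip": 1, "translation": [4, 0, -13], "turn": 0}, {"grip": 1, "translation": [6.6, 0, -13], "turn": 0}, {"grip": 1, "translation": [6.6, 0, -13], "turn": 0}, {"grip": 1, "translation": [6.6, 0, -13], "turn": 0}]'

```text
t: 22.58
tcp_pos: [0.4879, 0.1021, 0.2647]
tool_rot: [-0.153, 0.988, 0.0, 0.0]
contact_force: [0.5, -0.6, 0.2]
width: -0.002
grasp_force: 0.0
```

```bash
python3 - <<'E'
from h import *
im,d,W,M=cloud('wrist')
hs=np.hypot(W[...,0]-.487,W[...,1]-.102)
m=(hs<.03)&(W[...,2]>.18)&(W[...,2]<.23)&(im.max(2)<90);P=W[m];print('knob',len(P),np.median(P,0), cv2.minAreaRect((P[:,:2]*1000).astype('float32')))
i=im.astype(int);m=(i[...,0]>110)&(i[...,1]<60)&(hs<.1)&(W[...,2]>.1);P=W[m];print('lever',len(P),P.mean(0),P[:,2].min(),P[:,2].max())
m=(hs<.12)&(W[...,2]>.117)&(W[...,2]<.128)&(i.max(2)-i.min(2)<20)&(i.mean(2)>110);P=W[m];print('bar',np.median(P[:,2]),np.linalg.svd(P-P.mean(0),full_matrices=False)[2][2],cv2.minAreaRect((P[:,:2]*1000).astype('float32')))
b=cloud('scene')[0];b=cv2.resize(b[150:260,280:400],(436,400),interpolation=2)
cv2.imwrite('pics/f.png',np.hstack([cv2.resize(im[40:340,200:470],(360,400)),b])[...,::-1]);delta(.487,.102,.3)
E
```

```text
knob 1715 [0.48279439 0.10037875 0.20644477] ((486.3670349121094, 101.2314682006836), (23.782766342163086, 24.033428192138672), 17.27745246887207)
lever 327 [0.53507398 0.11665771 0.13405581] 0.13208199484694005 0.1357748023067405
bar 0.12108094475062522 [-1.10666937e-03 -9.97882714e-04 -9.99998890e-01] ((477.4991760253906, 98.35218811035156), (169.22207641601562, 43.9994010925293), 17.601951599121094)
t 22.675 tcp [0.488  0.1021 0.2644] F [ 0.86 -0.08 -0.21] delta cm [ 0.1   0.02 -3.56] tool y ang 107.61 turn None tilt [0.0003 0.0001]
```

View pics/f.png

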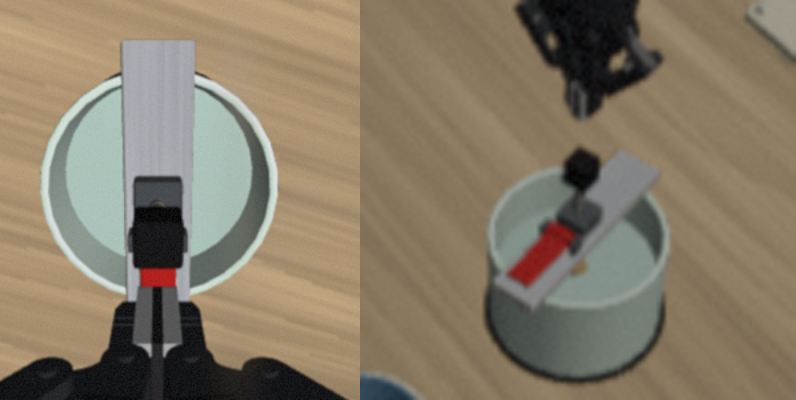

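The final view shows the lever flat (z 0.134) and the bar level and centred. The knob height has not changed, so the foot is still pressing, and the gripper is clear.

```bash
python3 -c "from workcell import sign_off;print(sign_off())"
```

```text
the job is handed in; nothing more can be done
None
```

The gauge stands level across the middle of the canister's mouth, foot lightly pressing on the bottom and slide locked; the canister is about 51 mm deep inside, and the job is handed in (result not reported).

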